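Seal the dry-storage box with its draw latch

ROBOT

A 6-joint arm with a two-finger parallel gripper is mounted at the origin on a cart in front of the work surface, level with it; the furniture and walls round the work are solid. World frame = base frame: x ahead of the robot, y to its left, z up, the work surface at z = 0. Lengths are in m, angles in rad, forces in N, time in s.
With the tool pointing down it reaches from about 0.25 to 0.725 m from the base axis. Payload 9.7 kg.
Tool frame: the origin (TCP) lies at the very end of the fingers, on their centre line; the grasp point (between the pads) lies 19 mm behind it; z points along the fingers, y is the line along which they close (so a half turn about z gives the same grasp; the last joint's range is limited). The gripper opens to 85 mm and grips with 20 to 120 N. Pads are 22 mm wide; open, the fingers measure 114 mm over their backs; the gripper's body (76 mm by 85 mm) begins 54 mm behind the grasp point. The pads swing forward as they close: fully open they stand 13 mm farther back than shut.
Start: joints at [1.189, 0.087, 0.176, 1.66, 0, 1.571], TCP at [0.205, 0.51, 0.231] pointing down, gripper open.
Joint ranges: [-3.13, 3.13], [-0.85, 1.81], [-1.15, 1.24], [-2.2, 2.28], [-1.44, 1.52], [-3.14, 3.14]. Speed limits (rad/s): [2.22, 2.22, 2.57, 3.14, 3.14, 3.14].

INTERFACE

Orientations are given as a unit quaternion [x, y, z, w].
In Python, from workcell import sensors, vision, order, recognise gives the robot as it stands. The module is installed in compiled form; this text tells all that it offers.
- The arm moves only by the tool servo_tool, never from a script. Its argument "increments" is a list of rows, each a list of 5 numbers: the shift along the tool's x, y, z in units of 0.25 m (1.0 is 0.25 m), then the turn about the tool's z in units of 180 degrees (1.0 is 180 degrees), then the closure, from 0 (fully open) to 1 (shut). In form: [[tx, ty, tz, roll, grip], ...]. A call has 1 to 5 rows; each row shifts and turns the commanded pose from where the row before left it, along the tool's axes as they then stand; what a row does not reach is not made up. A row lasts 1/12 s, in which the tool goes at most 41.7 mm and 7.16 degrees, less where a joint would pass 70% of its speed; a pose out of reach is approached as far as the arm can. A call with a number of a shift or a turn outside -1 to 1 is refused whole. A call with a gripper value outside its range is refused whole. The fingers move at their own pace and stop on an object; the grip force is fixed at half the most. Time passes only in rows, so rows that do not move let the fingers close. It gives the time, the measured TCP pose, the force, the opening and the grip force at its end, in the units of the state.
- sensors.observe(): the state, without advancing time (a new reading comes with each control period).
- vision.capture(name): name is "side" or "top" or "wrist"; returns the picture (384x512x3 uint8, red, green, blue); there is no depth.
- vision.camera_model(name): a dict with "fx", "fy", "cx", "cy" (pixels), "R" (3x3) and "t" (3): a world point X has camera coordinates R X + t; the wrist camera has in their place "tool_from_camera" (4x4, takes a point from camera to tool coordinates, whose origin is the TCP and whose axes are the flange's). Camera axes: x right, y down, z forward; pixel columns grow to the right and rows downward; lengths in m; the calibration is good to about 2 mm. A picture is of the moment at which its call begins: read the wrist's pose just before it. camera_model takes no time and is no camera call.
- order.hand_in(): hands the job in; it is judged then, once.
Trained networks look in the newest picture that a camera, given by its name, has taken for a name from the list of things; names that differ only in an ending like _2 or _b are one class to them, and where a whole thing is asked for, a point or a joint stands for the part that bears it (a point fixed in the world has none). Each returns a list of dicts, best first, with "confidence" (0 to 1); they miss things now and then, are a little off and sometimes report something else, mostly with a low value. They report only what shows in the picture. A call takes as long as a camera call.
- recognise(camera, name): "bbox" ([left, top, width, height] in pixels, round what is visible of it).
The state is a dict: "time": time; "joint_pos": joint angles; "qvel": joint speeds; "effort": joint torques, N m; "position": TCP position; "eef_rot": TCP orientation; "contact_force": force on the tool from outside, world axes, zero at the start; "moment": the same for the moment, N m; "finger_gap": opening from 0.0 (shut) to 1.0 (fully open); "grasp_force": force on a finger pad.
Only numpy, scipy, OpenCV 4.12 (cv2) and the standard library are available. Lean on these libraries where they do the work, as an engineer would, in place of code of your own. Each camera call takes 0.05 s, during which the arm holds its last target. There are 200 camera calls.

TASK

The polished specimens must stay dry: push the box's drop-front door gently up until you feel it bear on its gasket, hook the wire loop of the draw latch over the keeper on the door, then press the lever down flat past its centre so that the latch pulls the door tight. Go by feel: never push on the clear door with more than 13 N, and do not ram the lever down. Leave the specimens inside and the things round the box where they are.

Things in the scene. Friction and masses are not known exactly. Their poses are not given: they have to be found in the camera images.
- dry_box: Dry-storage box, fixed: clear walls, grey top plate at 115 mm height, 130 mm deep (x), 190 mm wide (y). Origin: centre of its underside; own x points from the door side to the back, y left, z up. The draw latch stands on the top plate in the middle of its width (y = 0 of the box): lever, wire loop and keeper move in the plane y = 0. Specimen pucks stand loose inside.
- door (a joint): Drop-front door, 190 wide, 109 high, 10 mm thick (grey frame, clear window), hinged along its lower edge at x = -72, z = 6 mm of the box; rad, 0 = upright, grows as the top tips out. A stiff hinge (0.2 N m) holds it where left. It meets the gasket, 100 mm above the hinge, somewhere from 0.09 down to 0.025 (the old rubber has set, each time otherwise), which then resists by 23 N per mm: felt, not seen.
- door_push (a point): Point on the outer (robot-side) face of the door, in the middle of its width, 20 mm below its upper edge; moves with the door. The frame's uprights, 80 mm to the left and right of it, are clear of the latch and can be pushed.
- keeper_seat (a point): Where the centre of the loop's cross bar must lie in the keeper; moves with the door. The keeper is a steel hook on the door, 16 mm wide (y): upright 2.5 mm behind the point (box side), lip over the point reaching 2 mm in front of it, 9 mm above it, shelf under it reaching 10 mm in front. The bar clears the lip 5 mm or more in front of the seat (robot side). Door edge: 13 mm below the seat.
- lever_pin (a point): Fixed hinge pin of the latch lever, along the box's y, 16 mm above the top plate, 34.6 mm on the door side of the box's centre.
- lever (a joint): Latch lever: steel plate 20 mm wide, 48 mm long from its pin; rad, 0 = flat with its tip to the back of the box, 1.57 = straight up, 2.3 at most (leaning to the door). Light friction (0.03 N m) holds it. With the loop hooked it resists with up to about 10 N near its tip, passes its centre at about 0.2 rad and then drops by itself onto a hard stop at 0.
- lever_tip (a point): Tip of the lever: 48 mm from the pin along the lever and 8.5 mm off the pin's plane, on the face that looks up when flat (and to the door when upright). That face is plain from 10 to 42 mm from the pin and lies 6 mm off the pin's plane, so at 137 mm height when flat.
- loop (a joint): Angle of the wire loop on the lever, rad: the loop's elevation above level, as it points from its own pin to the door, is -(lever + loop). It stays where it is put (friction 0.014 N m).
- loop_bar (a point): Centre of the loop's cross bar (5 mm thick, along the box's y). The loop is 30 mm wide over its two 4 mm side wires, 58 mm long from its own pin to the bar; the wires run in spring barrels (10 N per mm) at the pin. The pin rides on the lever, 16.6 mm along it from the lever's pin, 3.5 mm off to its under side, so moving the loop swings the lever. Pinch the wires at the bar from above.
- specimen_1: 30 mm puck inside the box, right.
- specimen_4: 30 mm puck inside the box, middle.
- specimen_6: 30 mm puck inside the box, left.
- loupe: Black loupe, 41 mm across, 36 mm high, in front and to the right of the box.
- tweezers: Tweezers lying to the right of the box.
- beaker_100: Clear beaker, 55 mm across, 68 mm high, behind the box.
- objective_can: Screw-top can, 36 mm across, 57 mm high, behind the box.

How it is judged:
By the outcome, as a careful person would: the job done as asked, in the order asked, and still so for the second after the job is handed in, with the robot touching nothing.
It also fails if it takes over 58 s, if anything falls off the work surface, if the arm or the gripper's body presses on something with over 40 N, if the wrist force passes 120 N, or if a joint passes its speed limit or range.

## Working session

There is one attempt and no reset: what is moved stays moved. The work goes in short steps, Python scripts to look and compute and a tool call to move; the robot and the scene stay as the last step left them, time stands still between calls to the robot, and variables do not carry over. Pictures are saved under pics/ and viewed, at most 10 in all, crops included, and the job is handed in when it is done.

Besides the shell and the picture viewer there is one more tool, called in YAML: its name, and indented under it one key for each argument. servo_tool: Moves the arm, as the interface text tells. Its arguments: {"type":"object","properties":{"increments":{"type":"array","items":{"type":"array","items":{"type":"number"}}}},"required":["increments"]}

```bash
mkdir -p pics; cat > h.py <<'E'
from workcell import sensors, vision, order, recognise
import numpy as np, cv2
def save(n,img): cv2.imwrite('pics/'+n+'.png',img[:,:,::-1])
E
python3 - <<'E'
from h import *
np.set_printoptions(precision=4,suppress=True)
s=sensors.observe(); print(s)
a=vision.capture('side');b=vision.capture('top')
save('st',np.hstack([cv2.resize(a,(400,300)),cv2.resize(b,(400,300))]));save('side',a);save('top',b)
for c in ('side','top'):
    m=vision.camera_model(c);print(c,{k:np.array(v).round(4).tolist() for k,v in m.items()}, 'pos',-np.array(m['R']).T@m['t'])
    for n in ['dry_box','door','lever','loop','keeper_seat','loop_bar','lever_tip','lever_pin','door_push','loupe']:
        print(c,n,[(np.array(r['bbox']).round().tolist(),round(r['confidence'],2)) for r in recognise(c,n)[:2]])
E
```

```text
{'time': 0.0, 'joint_pos': array([1.189 , 0.0875, 0.1752, 1.6598, 0.    , 1.5708]), 'qvel': array([ 0.0015, -0.0015,  0.0002, -0.0003,  0.0009, -0.0015]), 'effort': array([  0.0012, -52.0382,  46.481 ,   0.0163,   0.0001,   0.    ]), 'position': array([0.2048, 0.5102, 0.2306]), 'eef_rot': array([ 0.1897,  0.9818, -0.0006, -0.0001]), 'contact_force': array([-0.0934,  1.6759, -0.2118]), 'moment': array([-0.0269,  0.0083, -0.0266]), 'grasp_force': 0.0, 'finger_gap': 1.004465874622675}
side {'fx': 473.4179, 'fy': 473.4179, 'cx': 253.3084, 'cy': 194.6059, 'R': [[0.8419, 0.5396, 0.0059], [0.3757, -0.5784, -0.7241], [-0.3873, 0.6118, -0.6897]], 't': [-0.4468, -0.1857, 1.2014]} pos [ 0.9113 -0.6013  0.6968]
side dry_box [([170.0, 155.0, 134.0, 132.0], 0.77)]
side door [([170.0, 154.0, 65.0, 100.0], 0.59)]
side lever [([207.0, 147.0, 28.0, 37.0], 0.61)]
side loop [([202.0, 144.0, 37.0, 40.0], 0.54)]
side keeper_seat [([170.0, 151.0, 67.0, 102.0], 0.68)]
side loop_bar [([207.0, 151.0, 21.0, 19.0], 0.67), ([224.0, 158.0, 15.0, 28.0], 0.32)]
side lever_tip []
side lever_pin [([170.0, 145.0, 138.
[... 277 characters left out ...]
0.1214], [0.1214, -0.0131, -0.9925]], 't': [-0.0629, 0.5843, 1.0314]} pos [ 0.4547 -0.0481  1.0955]
top dry_box [([225.0, 161.0, 90.0, 88.0], 0.89), ([221.0, 227.0, 91.0, 20.0], 0.51)]
top door [([224.0, 229.0, 88.0, 20.0], 0.57), ([261.0, 208.0, 16.0, 25.0], 0.55)]
top lever [([262.0, 204.0, 17.0, 28.0], 0.66)]
top loop [([263.0, 207.0, 18.0, 21.0], 0.56)]
top keeper_seat [([225.0, 229.0, 88.0, 17.0], 0.76)]
top loop_bar []
top lever_tip [([261.0, 207.0, 15.0, 28.0], 0.58)]
top lever_pin [([222.0, 157.0, 94.0, 88.0], 0.72), ([316.0, 252.0, 18.0, 20.0], 0.71)]
top door_push [([221.0, 229.0, 91.0, 20.0], 0.96), ([245.0, 135.0, 14.0, 23.0], 0.72)]
top loupe [([224.0, 163.0, 88.0, 85.0], 0.47)]
```

View pics/side.png

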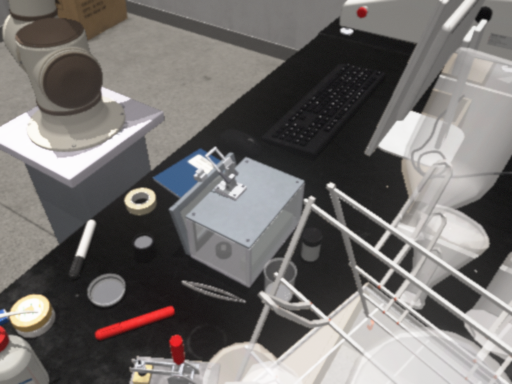

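View pics/top.png

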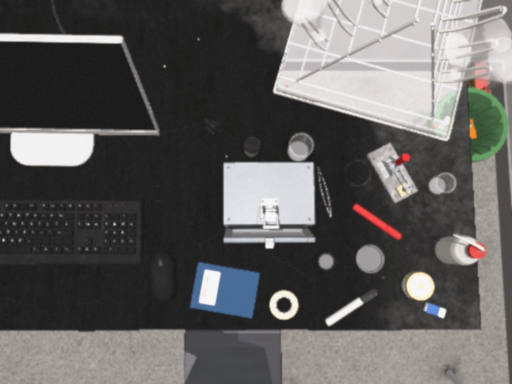

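```bash
python3 - <<'E'
import cv2,numpy as np
a=cv2.imread('pics/side.png');b=cv2.imread('pics/top.png')
A=cv2.resize(a[135:235,160:260],(400,400),interpolation=3);B=cv2.resize(b[155:255,215:325],(400,364),interpolation=3)
A=cv2.resize(a[138:218,165:245],(400,400),interpolation=2)
B=cv2.resize(b[155:255,218:318],(400,400),interpolation=2)
cv2.imwrite('pics/c1.png',np.hstack([A,B]))
E
```

```text
(no output)
```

View pics/c1.png

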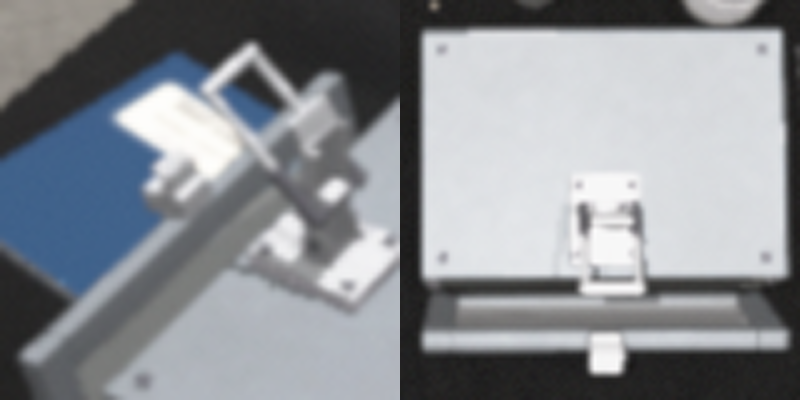

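```bash
cat > geo.py <<'E'
from h import *
from scipy.optimize import least_squares
M={c:vision.camera_model(c) for c in('side','top')}
def proj(c,X):
    m=M[c];p=np.array(m['R'])@X+m['t'];return np.array([m['fx']*p[0]/p[2]+m['cx'],m['fy']*p[1]/p[2]+m['cy']])
def W(q,b):
    c,s=np.cos(q[2]),np.sin(q[2]);return np.array([q[0]+c*b[0]-s*b[1],q[1]+s*b[0]+c*b[1],b[2]])
def door(th,dx,h):  # dx: outwards(-x) from hinge plane, h above hinge
    return np.array([-.072-dx*np.cos(th)-h*np.sin(th),h*np.cos(th)-dx*np.sin(th)+.006])
def tri(ps,pt):
    f=lambda X:np.r_[proj('side',X)-ps,proj('top',X)-pt]
    r=least_squares(f,[.45,-.08,.15]);return r.x,r.fun
E
python3 - <<'E'
from geo import *
np.set_printoptions(precision=4,suppress=True)
T=lambda u,v:np.array([218+(u-400)/4,155+v/4])
S=lambda u,v:np.array([165+u/5,138+v/5])
obs=[('top',T(422,30),(.065,.095,.115)),('top',T(782,30),(.065,-.095,.115)),('top',T(422,277),(-.065,.095,.115)),('top',T(788,277),(-.065,-.095,.115))]
def res(q):
    r=[proj(c,W(q,np.array(b)))-p for c,p,b in obs]
    for p,y in((T(422,348),.095),(T(788,348),-.095)):
        d=door(q[3],.005,.109); r.append(proj('top',W(q,np.array([d[0],y,d[1]])))-p)
    d=door(q[3],.005,.109); r.append(proj('side',W(q,np.array([d[0],-.095,d[1]])))-S(22,352))
    return np.concatenate(r)
r=least_squares(res,[.45,-.08,0,.2]);q=r.x;print(q,r.fun.reshape(-1,2))
bar,e=tri(S(230,68),T(612,288));print('bar',bar,e)
c,s=np.cos(q[2]),np.sin(q[2]);d=bar[:2]-q[:2];bb=np.array([c*d[0]+s*d[1],-s*d[0]+c*d[1],bar[2]]);print('bar box',bb)
def lb(v):
    L,el=v;return np.array([-.0346+.0166*np.cos(L)+.0035*np.sin(L)-.058*np.cos(el),.131+.0166*np.sin(L)-.0035*np.cos(L)+.058*np.sin(el)])
for g in((1.2,.5),(2.3,1)):
    k=least_squares(lambda v:lb(v)-bb[[0,2]],g);print('L,elev',k.x,k.fun)
    L=k.x[0];tip=np.array([-.0346+.048*np.cos(L)-.0085*np.sin(L),0,.131+.048*np.sin(L)+.0085*np.cos(L)])
    print('tip px side',(proj('side',W(q,tip))-[165,138])*5,'top',(proj('top',W(q,tip))-[218,155])*4+[400,0])
for th in(q[3],.06):
    d=door(th,.005,.122);P=W(q,np.array([d[0],0,d[1]]));print('seat',P,'side',(proj('side',P)-[165,138])*5,'top',(proj('top',P)-[218,155])*4+[400,0])
for y in(.08,-.08,0):
    d=door(q[3],.005,.109);print('door outer edge',y,W(q,np.array([d[0],y,d[1]])))
for b in((.65,.095),):pass
lp,e=tri([144,247.5],[326,261]);print('loupe',lp,e)
E
```

```text
[ 0.5773 -0.0987  0.0036  0.214 ] [[-0.2027  0.0837]
 [-0.1405  0.0495]
 [-0.4589  0.0911]
 [-0.4488 -0.1056]
 [-0.4528 -0.6335]
 [-0.3745 -0.875 ]
 [-1.9273  0.802 ]]
bar [ 0.5041 -0.0983  0.1861] [-0.7715  0.0627 -0.5473 -0.6664]
bar box [-0.0732  0.0007  0.1861]
L,elev [1.5062 0.7318] [ 0. -0.]
tip px side [304.6688 117.5312] top [609.8743 217.7725]
L,elev [1.5062 0.7318] [ 0. -0.]
tip px side [304.6683 117.531 ] top [609.8743 217.773 ]
seat [ 0.4745 -0.0991  0.1242] side [169.5875 174.3699] top [604.9119 349.8366]
seat [ 0.493  -0.099   0.1275] side [209.5217 185.5421] top [604.9741 313.335 ]
door outer edge 0.08 [ 0.4769 -0.0191  0.1115]
door outer edge -0.08 [ 0.4775 -0.1791  0.1115]
door outer edge 0 [ 0.4772 -0.0991  0.1115]
loupe [ 0.4365 -0.2313  0.0194] [-0.766   0.0262 -0.6586 -0.6703]
```

The pictures agree with the fit: the door is open about 0.21 rad, the lever is upright and the loop is raised, with its bar at about (0.504, -0.098, 0.186). In the top view the bar is near pixel (271, 227), and the keeper near (269, 243). I'll start moving to the door's left upright.

servo_tool:
  increments:
    - [0,0,0,-0.03,1]
    - [0,0,0,-0.03,1]
    - [0,0,0,-0.03,1]
    - [0,0,0,-0.0316,1]

```text
time: 1.43
position: [0.2049, 0.5104, 0.2313]
eef_rot: [-0.002, 1.0, -0.0, -0.0]
contact_force: [-0.9, -0.1, 0.1]
finger_gap: 0.456
grasp_force: 0.0
```

servo_tool:
  increments:
    - [-0.06,-0.14,0,0,1]
    - [-0.06,-0.14,0,0,1]
    - [-0.06,-0.14,0,0,1]
    - [-0.06,-0.14,0,0,1]
    - [-0.06,-0.14,0,0,1]

```text
time: 1.85
position: [0.2801, 0.3338, 0.2313]
eef_rot: [-0.0, 1.0, 0.0, 0.0]
contact_force: [1.2, 0.1, -0.1]
finger_gap: -0.002
grasp_force: 0.0
```

servo_tool:
  increments:
    - [-0.06,-0.14,0,0,1]
    - [-0.06,-0.14,0,0,1]
    - [-0.06,-0.14,0,0,1]
    - [-0.06,-0.14,0,0,1]
    - [-0.06,-0.14,0,0,1]

```text
time: 2.27
position: [0.3552, 0.1587, 0.2316]
eef_rot: [-0.0, 1.0, 0.0, 0.0]
contact_force: [1.2, 0.8, -0.6]
finger_gap: -0.001
grasp_force: 0.0
```

servo_tool:
  increments:
    - [-0.06,-0.14,0,0,1]
    - [-0.06,-0.14,0,0,1]
    - [-0.06,-0.14,0,0,1]
    - [-0.06,-0.14,0,0,1]
    - [-0.06,-0.14,0,0,1]

```text
time: 2.68
position: [0.4303, -0.0166, 0.2316]
eef_rot: [0.0, 1.0, 0.0, 0.0]
contact_force: [1.6, -0.0, -0.3]
finger_gap: -0.001
grasp_force: 0.0
```

servo_tool:
  increments:
    - [0,0,0.14,0,1]
    - [0,0,0.14,0,1]
    - [0,0,0.14,0,1]
    - [0,0,0.14,0,1]
    - [-0.04,0,0,0,1]

```text
time: 3.1
position: [0.4347, -0.0146, 0.0839]
eef_rot: [0.0, 1.0, 0.0, -0.006]
contact_force: [-1.3, 0.3, -2.0]
finger_gap: 0.003
grasp_force: 0.0
```

servo_tool:
  increments:
    - [-0.016,0,0,0,1]
    - [-0.016,0,0,0,1]
    - [-0.016,0,0,0,1]
    - [-0.016,0,0,0,1]
    - [0,0,0,0,1]

```text
time: 3.52
position: [0.4579, -0.0145, 0.0931]
eef_rot: [-0.0, 1.0, -0.0, 0.001]
contact_force: [1.1, -0.8, -1.6]
finger_gap: -0.001
grasp_force: 0.0
```

servo_tool:
  increments:
    - [-0.008,0,0,0,1]
    - [-0.008,0,0,0,1]
    - [-0.008,0,0,0,1]
    - [-0.008,0,0,0,1]
    - [-0.008,0,0,0,1]

```text
time: 3.93
position: [0.4658, -0.0145, 0.0913]
eef_rot: [-0.0, 1.0, 0.0, -0.0]
contact_force: [-1.9, 0.3, 2.2]
finger_gap: -0.003
grasp_force: 1.5
```

servo_tool:
  increments:
    - [-0.004,0,0,0,1]
    - [-0.004,0,0,0,1]
    - [-0.004,0,0,0,1]
    - [0,0,0,0,1]
    - [0,0,0,0,1]

```text
time: 4.35
position: [0.4691, -0.0145, 0.0913]
eef_rot: [-0.0, 1.0, -0.0, 0.0]
contact_force: [-1.7, -1.0, 1.5]
finger_gap: 0.001
grasp_force: 0.8
```

```bash
python3 - <<'E'
from h import *
s=sensors.observe();print(s['position'],s['contact_force'],s['moment'])
a=vision.capture('side');b=vision.capture('top')
save('c2',np.hstack([cv2.resize(a[138:218,165:245],(400,400),interpolation=2),cv2.resize(b[175:275,218:318],(400,400),interpolation=2)]))
for i in range(4):vision.capture('wrist');s=sensors.observe();print(s['contact_force'])
E
```

```text
[ 0.4690882  -0.01454688  0.0912653 ] [-1.71583474 -0.96194626  1.46276281] [0.00188447 0.26232783 0.04348148]
[-0.83952834  0.4327842   1.22474328]
[-1.81062284  0.01892873  2.16496233]
[-0.7958316   1.38448603  0.41333081]
[-1.73119948 -0.13909657  1.01435017]
```

View pics/c2.png

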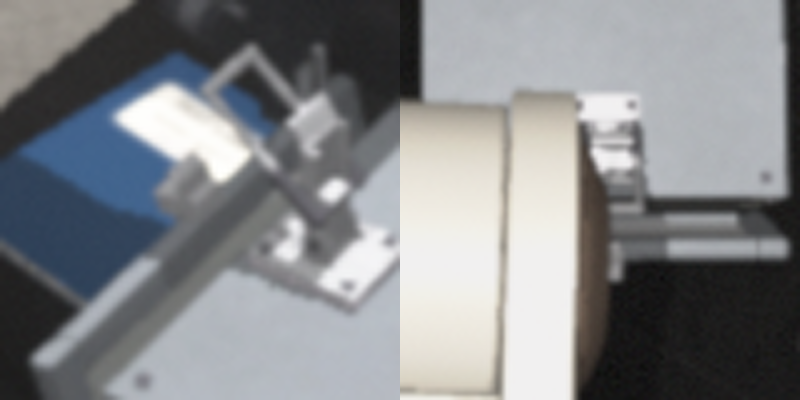

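servo_tool:
  increments:
    - [-0.004,0,0,0,1]
    - [-0.004,0,0,0,1]
    - [-0.004,0,0,0,1]
    - [-0.004,0,0,0,1]
    - [0,0,0,0,1]

```text
time: 5.07
position: [0.4732, -0.0145, 0.0912]
eef_rot: [-0.0, 1.0, 0.0, 0.0]
contact_force: [-1.2, 0.2, 1.3]
finger_gap: 0.003
grasp_force: 0.8
```

```bash
python3 - <<'E'
from geo import *
b=vision.capture('top');a=vision.capture('side')
save('t3',b);save('s3',a);s=sensors.observe();print(s['position'],s['contact_force'])
# door edge in top image: column profile on clear part of door (cols 290-310), compare with initial
b0=cv2.imread('pics/top.png')[:,:,::-1]
for im in(b0,b):
    p=im[222:256,285:308].mean((1,2));d=np.diff(p)
    i=int(np.argmin(d));w=-d[i-1:i+2];print('outer edge row',222+i+1+float((w*[-1,0,1]).sum()/w.sum()))
q=[.5773,-.0987,.0036]
for th in(.214,.17,.15,.13,.11,.09):
    e=door(th,.005,.109);print(th,proj('top',W(q,np.array([e[0],-.065,e[1]])))[1],W(q,np.array([e[0],.08,e[1]]))[0])
E
```

```text
[ 0.47320964 -0.01453527  0.09124141] [-0.89826878 -0.41200994  0.45166911]
outer edge row 224.2200039146604
outer edge row 224.1928208761365
0.214 241.14550682544757 0.4769783349300452
0.17 238.87313463489113 0.4816438187283851
0.15 237.83286983912973 0.4837799929394493
0.13 236.78877139459945 0.48592465985711447
0.11 235.74139454974394 0.48807696164320874
0.09 234.6912971074887 0.4902360374057146
```

```bash
python3 - <<'E'
import cv2,numpy as np
for n in('top','t3'):
    im=cv2.imread(f'pics/{n}.png')
    p=im[228:250,285:308].mean((1,2));d=-np.diff(p)
    i=int(np.argmax(d[4:]))+4;w=d[i-1:i+2];print(n,'row',228+i+.5+float((w*[-1,0,1]).sum()/w.sum()),p.round())
E
```

```text
top row 241.70264604490822 [ 98. 144. 164. 153. 134. 122. 117. 113. 112. 144. 192. 205. 199. 171.
 102.  43.  34.  33.  33.  33.  33.  33.]
t3 row 237.3316715542522 [ 98. 130. 118. 101. 114. 152. 172. 170. 151. 105.  53.  28.  26.  26.
  26.  26.  26.  26.  26.  26.  26.  26.]
```

servo_tool:
  increments:
    - [-0.002,0,0,0,1]
    - [-0.002,0,0,0,1]
    - [0,0,0,0,1]

```text
time: 5.42
position: [0.474, -0.0146, 0.0913]
eef_rot: [-0.0, 1.0, -0.0, -0.0]
contact_force: [-2.2, 1.0, 0.8]
finger_gap: -0.003
grasp_force: 1.1
```

servo_tool:
  increments:
    - [-0.002,0,0,0,1]
    - [-0.002,0,0,0,1]
    - [-0.002,0,0,0,1]
    - [0,0,0,0,1]

```text
time: 5.75
position: [0.4756, -0.0146, 0.0913]
eef_rot: [-0.0, 1.0, 0.0, 0.0]
contact_force: [-1.1, 0.1, 0.6]
finger_gap: 0.001
grasp_force: 1.0
```

```bash
cat > f.py <<'E'
from h import *
F=[]
for i in range(3):
    vision.capture('wrist');F.append(sensors.observe()['contact_force'])
print(np.mean(F,0).round(2),sensors.observe()['position'].round(4))
E
python3 f.py
```

```text
[-1.72 -0.04  1.31] [ 0.4756 -0.0145  0.0913]
```

servo_tool:
  increments:
    - [-0.0004,0,0,0,1]
    - [-0.0004,0,0,0,1]
    - [-0.0004,0,0,0,1]
    - [-0.0004,0,0,0,1]
    - [0,0,0,0,1]

```text
time: 6.32
position: [0.4759, -0.0145, 0.0913]
eef_rot: [-0.0, 1.0, 0.0, -0.0]
contact_force: [-1.6, 0.2, 1.7]
finger_gap: -0.001
grasp_force: 1.2
```

servo_tool:
  increments:
    - [-0.0004,0,0,0,1]
    - [-0.0004,0,0,0,1]
    - [-0.0004,0,0,0,1]
    - [-0.0004,0,0,0,1]
    - [0,0,0,0,1]

```text
time: 6.73
position: [0.4764, -0.0145, 0.0913]
eef_rot: [-0.0, 1.0, 0.0, 0.0]
contact_force: [-2.7, 0.2, 1.5]
finger_gap: -0.003
grasp_force: 1.1
```

servo_tool:
  increments:
    - [-0.0004,0,0,0,1]
    - [-0.0004,0,0,0,1]
    - [-0.0004,0,0,0,1]
    - [-0.0004,0,0,0,1]
    - [0,0,0,0,1]

```text
time: 7.15
position: [0.4768, -0.0146, 0.0913]
eef_rot: [-0.0, 1.0, -0.0, 0.0]
contact_force: [-2.6, 0.5, 2.3]
finger_gap: -0.0
grasp_force: 1.1
```

servo_tool:
  increments:
    - [-0.0004,0,0,0,1]
    - [-0.0004,0,0,0,1]
    - [-0.0004,0,0,0,1]
    - [-0.0004,0,0,0,1]
    - [0,0,0,0,1]

```text
time: 7.57
position: [0.4772, -0.0145, 0.0913]
eef_rot: [-0.0, 1.0, 0.0, -0.0]
contact_force: [-2.0, 0.0, 1.1]
finger_gap: -0.0
grasp_force: 1.1
```

servo_tool:
  increments:
    - [-0.0004,0,0,0,1]
    - [-0.0004,0,0,0,1]
    - [-0.0004,0,0,0,1]
    - [-0.0004,0,0,0,1]
    - [0,0,0,0,1]

```text
time: 7.98
position: [0.4775, -0.0146, 0.0913]
eef_rot: [-0.0, 1.0, -0.0, -0.0]
contact_force: [-2.9, -0.5, 2.3]
finger_gap: -0.001
grasp_force: 1.1
```

servo_tool:
  increments:
    - [-0.0004,0,0,0,1]
    - [-0.0004,0,0,0,1]
    - [-0.0004,0,0,0,1]
    - [-0.0004,0,0,0,1]
    - [0,0,0,0,1]

```text
time: 8.4
position: [0.4779, -0.0146, 0.0913]
eef_rot: [-0.0, 1.0, -0.0, 0.0]
contact_force: [-2.6, 0.2, 1.5]
finger_gap: 0.003
grasp_force: 1.1
```

servo_tool:
  increments:
    - [-0.0004,0,0,0,1]
    - [-0.0004,0,0,0,1]
    - [-0.0004,0,0,0,1]
    - [-0.0004,0,0,0,1]
    - [0,0,0,0,1]

```text
time: 8.82
position: [0.4784, -0.0145, 0.0913]
eef_rot: [-0.0, 1.0, -0.0, 0.0]
contact_force: [-2.2, 0.1, 1.1]
finger_gap: 0.003
grasp_force: 1.1
```

servo_tool:
  increments:
    - [-0.0004,0,0,0,1]
    - [-0.0004,0,0,0,1]
    - [-0.0004,0,0,0,1]
    - [-0.0004,0,0,0,1]
    - [0,0,0,0,1]

```text
time: 9.23
position: [0.4787, -0.0146, 0.0913]
eef_rot: [-0.0, 1.0, -0.0, -0.0]
contact_force: [-2.5, -0.0, 2.1]
finger_gap: -0.001
grasp_force: 1.1
```

servo_tool:
  increments:
    - [-0.0004,0,0,0,1]
    - [-0.0004,0,0,0,1]
    - [-0.0004,0,0,0,1]
    - [-0.0004,0,0,0,1]
    - [0,0,0,0,1]

```text
time: 9.65
position: [0.4792, -0.0145, 0.0913]
eef_rot: [-0.0, 1.0, 0.0, 0.0]
contact_force: [-1.5, 0.1, 2.1]
finger_gap: -0.0
grasp_force: 1.1
```

servo_tool:
  increments:
    - [-0.0004,0,0,0,1]
    - [-0.0004,0,0,0,1]
    - [-0.0004,0,0,0,1]
    - [-0.0004,0,0,0,1]
    - [0,0,0,0,1]

```text
time: 10.07
position: [0.4796, -0.0145, 0.0913]
eef_rot: [-0.0, 1.0, -0.0, 0.0]
contact_force: [-1.5, -0.3, 1.2]
finger_gap: -0.003
grasp_force: 1.1
```

servo_tool:
  increments:
    - [-0.0004,0,0,0,1]
    - [-0.0004,0,0,0,1]
    - [-0.0004,0,0,0,1]
    - [-0.0004,0,0,0,1]
    - [0,0,0,0,1]

```text
time: 10.48
position: [0.48, -0.0146, 0.0913]
eef_rot: [-0.0, 1.0, -0.0, -0.0]
contact_force: [-1.8, 0.2, 1.9]
finger_gap: 0.001
grasp_force: 1.0
```

servo_tool:
  increments:
    - [-0.0004,0,0,0,1]
    - [-0.0004,0,0,0,1]
    - [-0.0004,0,0,0,1]
    - [-0.0004,0,0,0,1]
    - [0,0,0,0,1]

```text
time: 10.9
position: [0.4804, -0.0145, 0.0913]
eef_rot: [-0.0, 1.0, 0.0, 0.0]
contact_force: [-1.4, 0.1, 2.2]
finger_gap: 0.005
grasp_force: 1.0
```

servo_tool:
  increments:
    - [-0.0004,0,0,0,1]
    - [-0.0004,0,0,0,1]
    - [-0.0004,0,0,0,1]
    - [-0.0004,0,0,0,1]
    - [0,0,0,0,1]

```text
time: 11.32
position: [0.4808, -0.0145, 0.0913]
eef_rot: [-0.0, 1.0, -0.0, -0.0]
contact_force: [-2.1, -0.1, 1.4]
finger_gap: 0.002
grasp_force: 1.0
```

servo_tool:
  increments:
    - [-0.0004,0,0,0,1]
    - [-0.0004,0,0,0,1]
    - [-0.0004,0,0,0,1]
    - [-0.0004,0,0,0,1]
    - [0,0,0,0,1]

```text
time: 11.73
position: [0.4812, -0.0145, 0.0913]
eef_rot: [-0.0, 1.0, -0.0, -0.0]
contact_force: [-1.5, 0.3, 2.6]
finger_gap: -0.004
grasp_force: 1.0
```

servo_tool:
  increments:
    - [-0.0004,0,0,0,1]
    - [-0.0004,0,0,0,1]
    - [-0.0004,0,0,0,1]
    - [-0.0004,0,0,0,1]
    - [0,0,0,0,1]

```text
time: 12.15
position: [0.4815, -0.0145, 0.0913]
eef_rot: [-0.0, 1.0, 0.0, -0.0]
contact_force: [-1.1, -0.6, 2.3]
finger_gap: 0.0
grasp_force: 1.0
```

servo_tool:
  increments:
    - [-0.0004,0,0,0,1]
    - [-0.0004,0,0,0,1]
    - [-0.0004,0,0,0,1]
    - [-0.0004,0,0,0,1]
    - [0,0,0,0,1]

```text
time: 12.57
position: [0.482, -0.0146, 0.0913]
eef_rot: [-0.0, 1.0, -0.0, 0.0]
contact_force: [-1.8, -0.6, 1.8]
finger_gap: -0.001
grasp_force: 1.0
```

servo_tool:
  increments:
    - [-0.0004,0,0,0,1]
    - [-0.0004,0,0,0,1]
    - [-0.0004,0,0,0,1]
    - [-0.0004,0,0,0,1]
    - [0,0,0,0,1]

```text
time: 12.98
position: [0.4824, -0.0146, 0.0913]
eef_rot: [-0.0, 1.0, -0.0, 0.0]
contact_force: [-2.3, -0.1, 0.8]
finger_gap: 0.002
grasp_force: 1.0
```

servo_tool:
  increments:
    - [-0.0004,0,0,0,1]
    - [-0.0004,0,0,0,1]
    - [-0.0004,0,0,0,1]
    - [-0.0004,0,0,0,1]
    - [0,0,0,0,1]

```text
time: 13.4
position: [0.4828, -0.0145, 0.0913]
eef_rot: [-0.0, 1.0, 0.0, 0.0]
contact_force: [-1.8, 0.2, 2.1]
finger_gap: -0.002
grasp_force: 1.0
```

servo_tool:
  increments:
    - [-0.0004,0,0,0,1]
    - [-0.0004,0,0,0,1]
    - [-0.0004,0,0,0,1]
    - [-0.0004,0,0,0,1]
    - [0,0,0,0,1]

```text
time: 13.82
position: [0.4832, -0.0145, 0.0913]
eef_rot: [-0.0, 1.0, -0.0, 0.0]
contact_force: [-2.2, -0.4, 2.6]
finger_gap: 0.0
grasp_force: 1.0
```

servo_tool:
  increments:
    - [-0.0004,0,0,0,1]
    - [-0.0004,0,0,0,1]
    - [-0.0004,0,0,0,1]
    - [-0.0004,0,0,0,1]
    - [0,0,0,0,1]

```text
time: 14.23
position: [0.4836, -0.0146, 0.0913]
eef_rot: [-0.0, 1.0, -0.0, 0.0]
contact_force: [-2.3, -0.5, 1.7]
finger_gap: 0.003
grasp_force: 1.0
```

servo_tool:
  increments:
    - [-0.0004,0,0,0,1]
    - [-0.0004,0,0,0,1]
    - [-0.0004,0,0,0,1]
    - [-0.0004,0,0,0,1]
    - [0,0,0,0,1]

```text
time: 14.65
position: [0.484, -0.0145, 0.0913]
eef_rot: [-0.0, 1.0, -0.0, 0.0]
contact_force: [-2.6, 0.4, 1.6]
finger_gap: -0.0
grasp_force: 1.0
```

```bash
python3 - <<'E'
from geo import *
b=vision.capture('top');save('t4',b);a=vision.capture('side');save('s4',a)
print(sensors.observe()['contact_force'],sensors.observe()['position'])
for n in('top','t3','t4'):
    im=cv2.imread(f'pics/{n}.png')
    p=im[228:250,285:308].mean((1,2));d=-np.diff(p)
    i=int(np.argmax(d[4:]))+4;w=d[i-1:i+2];print(n,'row',228+i+.5+float((w*[-1,0,1]).sum()/w.sum()),p.round())
q=[.5773,-.0987,.0036]
for th in(.09,.06,.03):
    e=door(th,.005,.109);print(th,proj('top',W(q,np.array([e[0],-.065,e[1]])))[1])
E
```

```text
[-2.22086598  0.7276216   1.38870833] [ 0.48395849 -0.01456225  0.09127777]
top row 241.70264604490822 [ 98. 144. 164. 153. 134. 122. 117. 113. 112. 144. 192. 205. 199. 171.
 102.  43.  34.  33.  33.  33.  33.  33.]
t3 row 237.3316715542522 [ 98. 130. 118. 101. 114. 152. 172. 170. 151. 105.  53.  28.  26.  26.
  26.  26.  26.  26.  26.  26.  26.  26.]
t4 row 232.31133985825178 [160. 176. 176. 160. 110.  57.  31.  27.  27.  27.  27.  27.  26.  26.
  27.  26.  26.  26.  25.  26.  27.  26.]
0.09 234.6912971074887
0.06 233.11227493258002
0.03 231.53028688609913
```

servo_tool:
  increments:
    - [-0.0004,0,0,0,1]
    - [-0.0004,0,0,0,1]
    - [-0.0004,0,0,0,1]
    - [-0.0004,0,0,0,1]
    - [0,0,0,0,1]

```text
time: 15.17
position: [0.4844, -0.0145, 0.0913]
eef_rot: [-0.0, 1.0, 0.0, -0.0]
contact_force: [-1.3, 0.6, 1.7]
finger_gap: 0.002
grasp_force: 1.0
```

servo_tool:
  increments:
    - [-0.0004,0,0,0,1]
    - [-0.0004,0,0,0,1]
    - [-0.0004,0,0,0,1]
    - [-0.0004,0,0,0,1]
    - [0,0,0,0,1]

```text
time: 15.58
position: [0.4847, -0.0145, 0.0913]
eef_rot: [-0.0, 1.0, -0.0, -0.0]
contact_force: [-2.5, 0.3, 2.3]
finger_gap: 0.0
grasp_force: 1.0
```

servo_tool:
  increments:
    - [-0.0004,0,0,0,1]
    - [-0.0004,0,0,0,1]
    - [-0.0004,0,0,0,1]
    - [-0.0004,0,0,0,1]
    - [0,0,0,0,1]

```text
time: 16.0
position: [0.4852, -0.0146, 0.0913]
eef_rot: [-0.0, 1.0, 0.0, 0.0]
contact_force: [-1.0, 0.3, 0.8]
finger_gap: -0.002
grasp_force: 1.0
```

servo_tool:
  increments:
    - [-0.0004,0,0,0,1]
    - [-0.0004,0,0,0,1]
    - [-0.0004,0,0,0,1]
    - [-0.0004,0,0,0,1]
    - [0,0,0,0,1]

```text
time: 16.42
position: [0.4856, -0.0146, 0.0913]
eef_rot: [-0.0, 1.0, 0.0, 0.0]
contact_force: [-2.5, 0.4, 1.5]
finger_gap: -0.001
grasp_force: 1.0
```

servo_tool:
  increments:
    - [-0.0004,0,0,0,1]
    - [-0.0004,0,0,0,1]
    - [-0.0004,0,0,0,1]
    - [-0.0004,0,0,0,1]
    - [0,0,0,0,1]

```text
time: 16.83
position: [0.4859, -0.0146, 0.0913]
eef_rot: [-0.0, 1.0, -0.0, 0.0]
contact_force: [-1.4, 0.9, 1.5]
finger_gap: -0.002
grasp_force: 1.0
```

servo_tool:
  increments:
    - [-0.0004,0,0,0,1]
    - [-0.0004,0,0,0,1]
    - [-0.0004,0,0,0,1]
    - [-0.0004,0,0,0,1]
    - [0,0,0,0,1]

```text
time: 17.25
position: [0.4861, -0.0146, 0.0913]
eef_rot: [-0.0, 1.0, -0.0, -0.0]
contact_force: [-4.3, -0.2, 3.0]
finger_gap: -0.003
grasp_force: 2.2
```

servo_tool:
  increments:
    - [-0.0002,0,0,0,1]
    - [-0.0002,0,0,0,1]
    - [-0.0002,0,0,0,1]
    - [0,0,0,0,1]

```text
time: 17.58
position: [0.4862, -0.0145, 0.0913]
eef_rot: [-0.0, 1.0, 0.0, -0.0]
contact_force: [-5.6, 0.6, 3.7]
finger_gap: 0.003
grasp_force: 2.7
```

```bash
python3 f.py
```

```text
[-5.9   0.32  3.37] [ 0.4862 -0.0146  0.0913]
```

servo_tool:
  increments:
    - [0.02,0,0,0,1]
    - [0.1,0,0,0,1]
    - [0,0,-0.15,0,1]
    - [0,0,-0.15,0,1]
    - [0,0,-0.15,0,1]

```text
time: 18.15
position: [0.4555, -0.0146, 0.2043]
eef_rot: [-0.0, 1.0, -0.0, -0.0]
contact_force: [1.3, -0.9, 0.6]
finger_gap: -0.003
grasp_force: 0.0
```

servo_tool:
  increments:
    - [0,0,-0.15,0,0.3]
    - [0,-0.12,0,0,0.3]
    - [0,-0.12,0,0,0.3]
    - [0,-0.096,0,0,0.3]
    - [0,0,0,0,0.3]

```text
time: 18.57
position: [0.4568, -0.1016, 0.2412]
eef_rot: [0.001, 1.0, -0.001, 0.001]
contact_force: [0.8, 0.0, 0.0]
finger_gap: 0.696
grasp_force: 0.0
```

```bash
python3 - <<'E'
from geo import *
np.set_printoptions(precision=4,suppress=True)
s=sensors.observe();print(s['position'],s['eef_rot'],s['finger_gap'],s['contact_force'])
w=vision.capture('wrist');a=vision.capture('side');save('w5',w);save('s5',a)
m=vision.camera_model('wrist');print({k:np.array(v).round(4).tolist() for k,v in m.items()})
save('c5',np.hstack([cv2.resize(w,(480,360)),cv2.resize(a[142:206,181:238],(320,360),interpolation=2)]))
for n in('loop_bar','lever','keeper_seat','loop'):
  for c in('wrist','side'):print(n,c,[(np.array(r['bbox']).round().tolist(),round(r['confidence'],2)) for r in recognise(c,n)[:1]])
E
```

```text
[ 0.4568 -0.1016  0.2412] [ 0.0012  1.     -0.0006  0.0006] 0.695849130993661 [0.8114 0.0434 0.0391]
{'fx': 265.174, 'fy': 265.174, 'cx': 255.3304, 'cy': 189.7012, 'tool_from_camera': [[0.0001, -0.9639, -0.2662, 0.0664], [1.0, 0.0003, -0.0009, -0.0002], [0.0009, -0.2662, 0.9639, -0.1421], [0.0, 0.0, 0.0, 1.0]]}
loop_bar wrist [([246.0, 250.0, 32.0, 20.0], 0.53)]
loop_bar side [([206.0, 151.0, 21.0, 17.0], 0.66)]
lever wrist [([241.0, 254.0, 42.0, 40.0], 0.62)]
lever side [([204.0, 145.0, 35.0, 39.0], 0.82)]
keeper_seat wrist [([173.0, 191.0, 176.0, 38.0], 0.89)]
keeper_seat side [([180.0, 153.0, 63.0, 103.0], 0.95)]
loop wrist [([244.0, 255.0, 40.0, 28.0], 0.94)]
loop side [([205.0, 146.0, 23.0, 35.0], 0.45)]
```

View pics/c5.png

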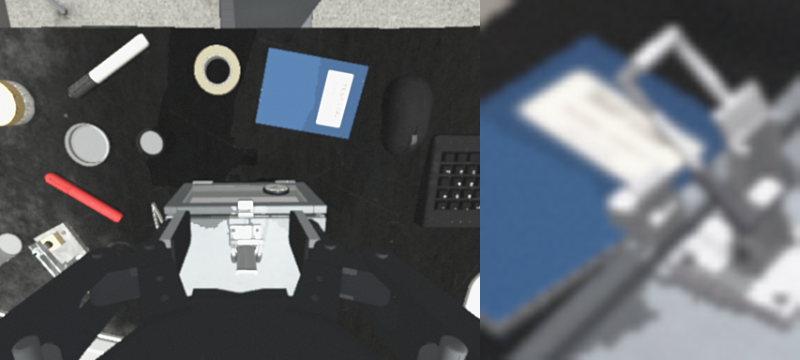

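```bash
python3 - <<'E'
from geo import *
np.set_printoptions(precision=1,suppress=True)
w=cv2.imread('pics/w5.png')
cv2.imwrite('pics/c6.png',cv2.resize(w[205:295,211:311],(800,720),interpolation=2)[:600])
m=vision.camera_model('wrist');T=np.array(m['tool_from_camera'])
pos=np.array([.4568,-.1016,.2412])
from scipy.spatial.transform import Rotation as Ro
R=Ro.from_quat([.0012,1,-.0006,.0006]).as_matrix()
def pw(X):
    c=np.linalg.inv(T)@np.r_[R.T@(X-pos),1];return np.array([m['fx']*c[0]/c[2]+m['cx'],m['fy']*c[1]/c[2]+m['cy']])
z=lambda X:((pw(X)-[211,205])*8)
q=[.5773,-.0987,.0036]
for th in(.025,.035):
  for dx in(.005,.007):
    d=door(th,dx,.122)
    for nm,ox,oy,oz in(('shelf front',.010,0,-.003),('seat',0,0,0),('lip front',.002,0,.010)):
        P=W(q,np.array([d[0]-ox,0,d[1]+oz]));print(th,dx,nm,z(P),(proj('side',P)-[181,142])*5.615)
e=door(.03,.005,.109)
for y in(.095,-.095):print('edge',z(W(q,np.array([e[0],y,e[1]]))))
print('bar ends',z(np.array([.5041,-.0833,.1861])),z(np.array([.5041,-.1133,.1861])))
print('keeper sides',[z(W(q,np.array([-.08,y,.138]))) for y in(-.008,.008)])
print('plate front',z(W(q,np.array([-.065,0,.115]))))
E
```

```text
0.025 0.005 shelf front [379.6  66.3] [131.9 185.7]
0.025 0.005 seat [380.  147.1] [156.1 189.8]
0.025 0.005 lip front [380.7 163.4] [149.3 164.2]
0.025 0.007 shelf front [379.5  51.7] [127.  183.6]
0.025 0.007 seat [380.  132.5] [151.1 187.7]
0.025 0.007 lip front [380.7 148.4] [144.3 162.1]
0.035 0.005 shelf front [379.5  57.2] [128.9 184.6]
0.035 0.005 seat [380.  138.1] [153.1 188.6]
0.035 0.005 lip front [380.7 154.1] [146.2 163. ]
0.035 0.007 shelf front [379.5  42.5] [124.  182.5]
0.035 0.007 seat [379.9 123.5] [148.1 186.6]
0.035 0.007 lip front [380.6 138.9] [141.2 161. ]
edge [1081.6  104.7]
edge [-321.8  111.4]
bar ends [536.3 426.8] [247.5 427. ]
keeper sides [array([316.7, 179.4]), array([444.8, 178.9])]
plate front [379.4 212.6]
```

View pics/c6.png

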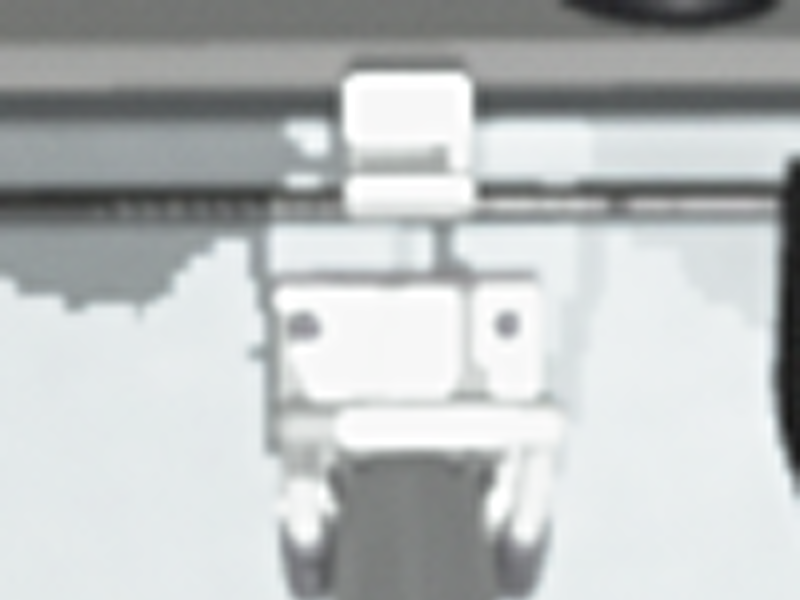

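servo_tool:
  increments:
    - [-0.06,0,0,0,0.3]
    - [-0.06,0,0,0,0.3]
    - [-0.068,0,0,0,0.3]
    - [0,0,0.06,0,0.3]
    - [0,0,0,0,0.3]

```text
time: 19.48
position: [0.5035, -0.0981, 0.2238]
eef_rot: [-0.0, 1.0, 0.0, -0.002]
contact_force: [-1.1, -0.3, 0.4]
finger_gap: 0.701
grasp_force: 0.0
```

```bash
python3 - <<'E'
from geo import *
from scipy.spatial.transform import Rotation as Ro
np.set_printoptions(precision=4,suppress=True)
s=sensors.observe();pos=s['position'];print(pos,s['finger_gap'])
w=vision.capture('wrist');save('w7',w)
m=vision.camera_model('wrist');T=np.array(m['tool_from_camera']);R=Ro.from_quat(s['eef_rot']).as_matrix()
def pw(X):
    c=np.linalg.inv(T)@np.r_[R.T@(X-pos),1];return np.array([m['fx']*c[0]/c[2]+m['cx'],m['fy']*c[1]/c[2]+m['cy']])
E=[pw(np.array([.5041,y,.1861])) for y in(-.0833,-.1133)];print(E)
c=np.mean(E,0).astype(int)
print([ (np.array(r['bbox']).round(1),round(r['confidence'],2)) for n in('loop_bar','loop') for r in recognise('wrist',n)[:1]])
cr=w[c[1]-35:c[1]+40,c[0]-50:c[0]+50];print('origin',c-[50,35])
save('c7',cv2.resize(cr,(800,600),interpolation=2))
E
```

```text
[ 0.5035 -0.0981  0.2238] 0.7005552739814814
[array([276.3363, 213.0903]), array([234.7304, 213.0456])]
[(array([243.2, 209.5,  35.1,  24.9]), 0.85), (array([236.3, 210.4,  44.9,  40.6]), 0.8)]
origin [205 178]
```

View pics/c7.png

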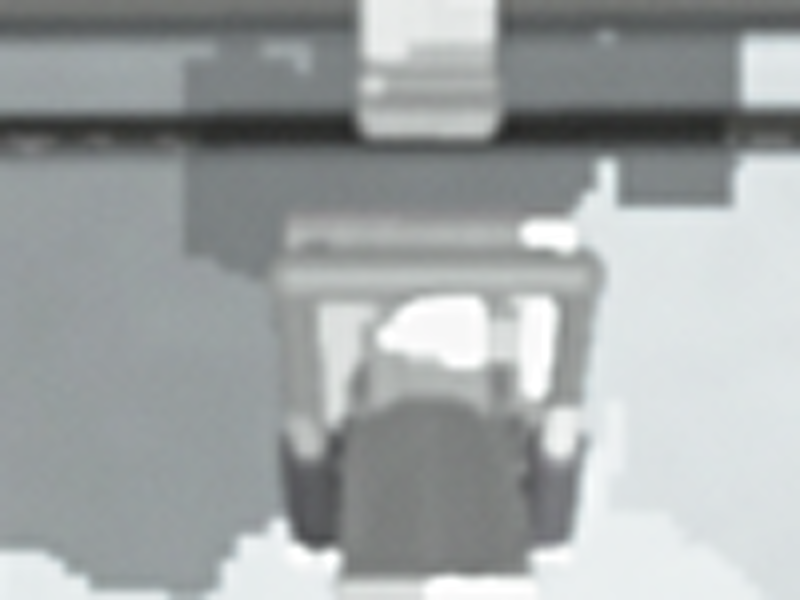

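The bar spans columns 272–603 of the crop, so its centre is at pixel (259.7, 212) and y is about -0.096. I'll lower and pinch.

servo_tool:
  increments:
    - [0,0.008,0.07,0,0.3]
    - [0,0,0.07,0,0.3]
    - [0,0,0.063,0,0.3]
    - [0,0,0,0,0.5]
    - [0,0,0,0,0.5]

```text
time: 20.05
position: [0.5031, -0.0965, 0.1761]
eef_rot: [-0.0, 1.0, 0.0, -0.0]
contact_force: [-0.5, -0.5, -0.3]
finger_gap: 0.499
grasp_force: 0.0
```

servo_tool:
  increments:
    - [0,0,0,0,0.62]
    - [0,0,0,0,0.7]
    - [0,0,0,0,0.8]
    - [0,0,0,0,1]
    - [0,0,0,0,1]

```text
time: 20.47
position: [0.5037, -0.0962, 0.1762]
eef_rot: [-0.0, 1.0, 0.0, 0.0]
contact_force: [-1.6, 5.5, 2.3]
finger_gap: 0.311
grasp_force: 59.0
```

servo_tool:
  increments:
    - [0.015,0.003,0.026,0,1]
    - [0.015,0,0.026,0,1]
    - [0.015,0,0.026,0,1]
    - [0.013,0,0.026,0,1]
    - [0,0,0,0,1]

```text
time: 20.88
position: [0.4882, -0.096, 0.148]
eef_rot: [0.0, 1.0, -0.0, -0.001]
contact_force: [1.5, -1.1, -0.9]
finger_gap: 0.311
grasp_force: 59.9
```

```bash
python3 - <<'E'
from geo import *
s=sensors.observe();print(s['position'],s['finger_gap'],s['contact_force'])
a=vision.capture('side');w=vision.capture('wrist');save('s8',a);save('w8',w)
A=cv2.resize(a[130:210,175:255],(400,400),interpolation=2);B=cv2.resize(w[160:260,205:305],(400,400),interpolation=2)
save('c8',np.hstack([A,B]))
E
```

```text
[ 0.48816034 -0.09598215  0.14795618] 0.31131246387361605 [ 1.47506767 -1.07631813 -0.92888826]
```

View pics/c8.png

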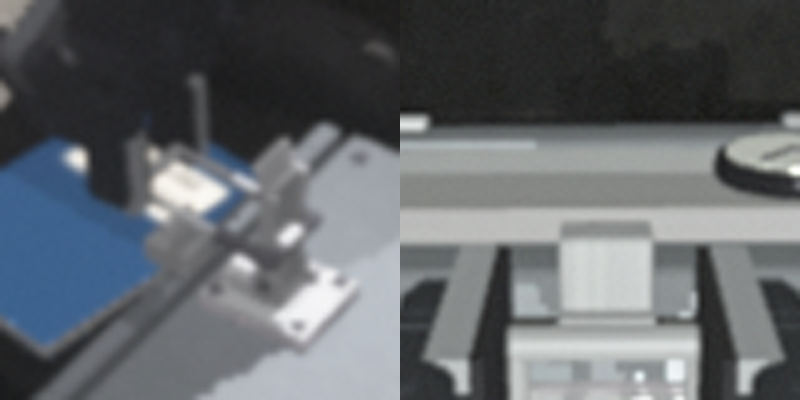

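```bash
python3 - <<'E'
from geo import *
np.set_printoptions(precision=4,suppress=True)
m=vision.camera_model('wrist');T=np.array(m['tool_from_camera']);pos=np.array([.4882,-.096,.148]);R=np.diag([-1.,1,-1])
def ray(u,v,z):
    c=np.array([(u-m['cx'])/m['fx']*z,(v-m['cy'])/m['fy']*z,z,1]);return pos+R@(T@c)[:3]
for z in(.16,.1675,.175):print('bar',z,ray(255.5,243.7,z))
for z in(.18,.1843,.19):print('shelf front',z,ray(256.5,160+228/4,z),'lip front',ray(256.5,160+315/4,z-.007))
E
```

```text
bar 0.16 [ 0.4957 -0.0962  0.1446]
bar 0.1675 [ 0.4992 -0.0962  0.1377]
bar 0.175 [ 0.5027 -0.0962  0.1309]
shelf front 0.18 [ 0.4875 -0.0956  0.1215] lip front [ 0.4986 -0.0956  0.1319]
shelf front 0.1843 [ 0.4891 -0.0956  0.1175] lip front [ 0.5006 -0.0956  0.1279]
shelf front 0.19 [ 0.4912 -0.0955  0.1122] lip front [ 0.5031 -0.0956  0.1227]
```

servo_tool:
  increments:
    - [0,0,0.02,0,1]
    - [0,0,0.02,0,1]
    - [-0.003,0,0.02,0,1]
    - [0,0,0.02,0,1]
    - [0,0,0,0,1]

```text
time: 21.4
position: [0.4889, -0.0954, 0.1279]
eef_rot: [-0.0, 1.0, 0.0, -0.001]
contact_force: [-4.1, 3.2, -1.6]
finger_gap: 0.304
grasp_force: 59.1
```

servo_tool:
  increments:
    - [0,0,0.012,0,1]
    - [0,0,0.012,0,1]
    - [0,0,0.012,0,1]
    - [0,0,0,0,1]

```text
time: 21.73
position: [0.4899, -0.0961, 0.1204]
eef_rot: [0.0, 1.0, -0.0, 0.0]
contact_force: [-2.0, 0.3, -0.3]
finger_gap: 0.306
grasp_force: 58.9
```

```bash
python3 f.py; python3 - <<'E'
from geo import *
a=vision.capture('side');w=vision.capture('wrist');save('s9',a);save('w9',w)
A=cv2.resize(a[140:204,185:249],(400,400),interpolation=2);B=cv2.resize(w[180:260,215:295],(400,400),interpolation=2)
save('c9',np.hstack([A,B]))
E
```

```text
[-0.71 -0.25 -0.06] [ 0.4898 -0.0962  0.1206]
```

View pics/c9.png

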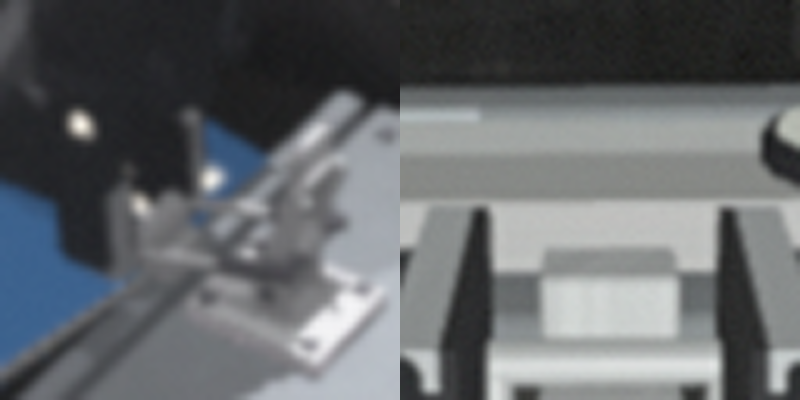

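```bash
python3 - <<'E'
from geo import *
np.set_printoptions(precision=4,suppress=True)
m=vision.camera_model('wrist');T=np.array(m['tool_from_camera']);pos=np.array([.4898,-.0962,.1206]);R=np.diag([-1.,1,-1])
def at(v,zw):
    f=lambda z:(pos+R@(T@np.array([0,(v-m['cy'])/m['fy']*z,z,1]))[:3])
    a,b=f(.1),f(.2);t=(zw-a[2])/(b[2]-a[2]);return (a+t*(b-a)),.1+.1*t
for n,v,zs in(('bar',180+355/5,(.127,.1306,.134,.139)),('bar front edge',180+340/5,(.1306,)),('kfront top',180+275/5,(.120,.125,.137)),('kfront low',180+250/5,(.117,.120,.125)),('door edge',180+272/5,(.115,))):
    for z in zs:
        p,d=at(v,z);print(n,z,p[0],'px/mm',m['fx']/d/1000)
E
```

```text
bar 0.127 0.49689224704321716 px/mm 1.7632942391052562
bar 0.1306 0.49494142900581983 px/mm 1.811345157357476
bar 0.134 0.49309898974827787 px/mm 1.8591947453173403
bar 0.139 0.49038952025189264 px/mm 1.9343398788883652
bar front edge 0.1306 0.49311216211989567 px/mm 1.8173897211195813
kfront top 0.12 0.4902963385543096 px/mm 1.7066449952863454
kfront top 0.125 0.4879508726082128 px/mm 1.76861155731231
kfront top 0.137 0.48232175433758046 px/mm 1.9374434491134163
kfront low 0.117 0.4884644189171011 px/mm 1.6806403725747083
kfront low 0.12 0.48712383211183036 px/mm 1.7159709703399137
kfront low 0.125 0.4848895207697125 px/mm 1.7782761491333987
door edge 0.115 0.49224587157325805 px/mm 1.6499549045500523
```

```bash
python3 - <<'E'
import cv2,numpy as np
for n in('w8','w9'):
    im=cv2.imread(f'pics/{n}.png',0).astype(int)
    print(n)
    for c in(245,252,257,262):print(c,[f'{r}:{im[r,c]}' for r in range(212,300,1)] if c==257 else im[212:300,c].tolist())
E
```

```text
w8
245 [174, 189, 188, 175, 161, 151, 152, 160, 174, 180, 182, 180, 181, 182, 181, 181, 181, 181, 180, 177, 177, 174, 173, 173, 170, 156, 146, 149, 167, 154, 159, 170, 185, 205, 217, 209, 200, 188, 166, 171, 179, 181, 178, 170, 169, 180, 183, 185, 203, 210, 219, 224, 224, 224, 224, 224, 224, 222, 205, 192, 192, 191, 191, 191, 192, 190, 191, 191, 192, 186, 159, 145, 140, 140, 138, 139, 142, 143, 148, 153, 159, 162, 169, 178, 183, 177, 161, 156]
252 [176, 189, 185, 156, 137, 138, 144, 166, 192, 206, 208, 210, 209, 208, 207, 207, 206, 207, 207, 206, 206, 206, 207, 207, 204, 181, 150, 159, 178, 161, 156, 171, 183, 205, 218, 212, 200, 189, 168, 158, 156, 156, 156, 161, 167, 181, 190, 193, 219, 230, 232, 232, 231, 231, 230, 231, 230, 230, 230, 230, 230, 229, 230, 230, 230, 230, 230, 230, 230, 230, 230, 227, 209, 193, 189, 192, 188, 164, 149, 145, 146, 145, 146, 146, 147, 146, 150, 153]
257 ['212:175', '213:191', '214:186', '215:159', '216:142', '217:139', '218:142', '219:165', '220:193', '221:204', '222:207', '223:207', '224:206', '225:206', '226:206', '227:205', '228:205', '229:205', '230
[... 2821 characters left out ...]
', '277:170', '278:184', '279:187', '280:168', '281:169', '282:188', '283:196', '284:197', '285:202', '286:204', '287:211', '288:226', '289:232', '290:231', '291:231', '292:231', '293:231', '294:230', '295:231', '296:231', '297:231', '298:231', '299:231']
262 [134, 137, 135, 136, 136, 136, 131, 143, 177, 189, 192, 191, 191, 190, 189, 192, 188, 165, 146, 143, 141, 139, 144, 169, 192, 202, 207, 207, 207, 207, 206, 205, 205, 206, 202, 179, 159, 164, 179, 196, 217, 219, 211, 196, 170, 150, 140, 148, 169, 194, 199, 188, 179, 188, 204, 202, 171, 148, 145, 146, 146, 145, 148, 156, 159, 165, 181, 188, 171, 173, 189, 196, 196, 197, 195, 196, 194, 194, 208, 227, 231, 229, 227, 226, 225, 225, 226, 226]
```

```bash
python3 - <<'E'
from geo import *
q=[.5773,-.0975,.0036]
a=cv2.imread('pics/s9.png');k=10;o=np.array([190,138]);c=cv2.resize(a[138:198,190:250],(600,600),interpolation=2)
raw=cv2.resize(a[138:198,190:250],(200,200),interpolation=2)
def chain(b):
    def f(v):
        L,el=v;return np.array([-.0346+.0166*np.cos(L)+.0035*np.sin(L)-.058*np.cos(el)-b[0],.131+.0166*np.sin(L)-.0035*np.cos(L)+.058*np.sin(el)-b[1]])
    return least_squares(f,[1.4,0]).x
for b,col in(((.4955-.5773,.1306),(0,0,255)),((.491-.5773,.139),(0,255,0))):
    L,el=chain(b);print(b,L,el)
    pin=(-.0346+.0166*np.cos(L)+.0035*np.sin(L),.131+.0166*np.sin(L)-.0035*np.cos(L))
    P=lambda x,y,z:tuple(int(t) for t in (proj('side',W(q,np.array([x,y,z])))-o+.5)*k)
    for y in(-.013,.013):cv2.line(c,P(b[0],y,b[1]),P(pin[0],y,pin[1]),col,1)
    for y in(-.01,.01):
        t=lambda r,h:(-.0346+r*np.cos(L)-h*np.sin(L),.131+r*np.sin(L)+h*np.cos(L))
        p1,p2=t(.010,.006),t(.048,.0085);cv2.line(c,P(p1[0],y,p1[1]),P(p2[0],y,p2[1]),col,1)
    cv2.line(c,P(p2[0],-.01,p2[1]),P(p2[0],.01,p2[1]),col,1)
w=cv2.imread('pics/w9.png');w=cv2.resize(w[225:315,230:290],(200,300),interpolation=2)
cv2.imwrite('pics/c10.png',np.hstack([c,np.vstack([raw,w,np.zeros((100,200,3),np.uint8)])]))
E
```

```text
(-0.08180000000000004, 0.1306) 1.2289348987391864 -0.25920399729751714
(-0.08630000000000004, 0.139) 1.432742092402273 -0.13768296298521787
```

View pics/c10.png

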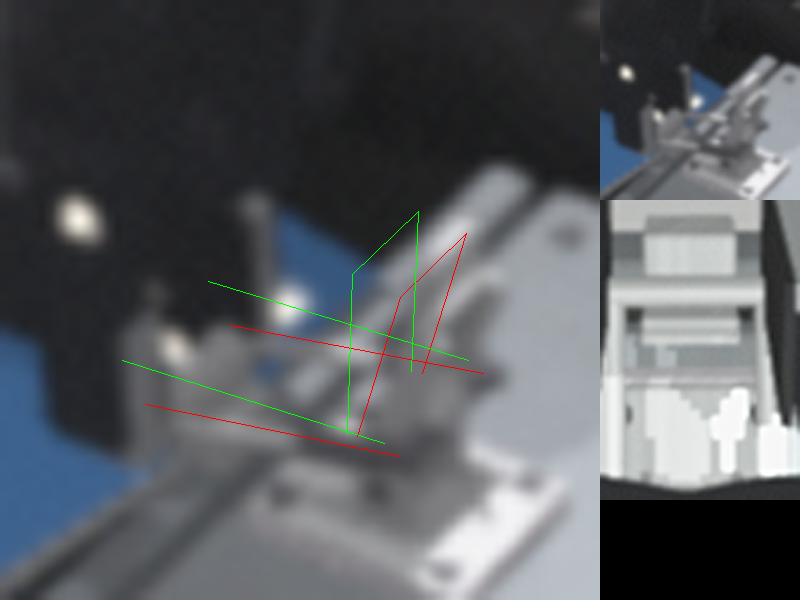

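servo_tool:
  increments:
    - [-0.0008,0,0,0,1]
    - [-0.0008,0,0,0,1]
    - [-0.0008,0,0,0,1]
    - [0,0,0,0,1]

```text
time: 22.32
position: [0.4901, -0.096, 0.1204]
eef_rot: [0.0, 1.0, -0.0, -0.0]
contact_force: [-3.1, -3.0, -0.8]
finger_gap: 0.306
grasp_force: 59.1
```

```bash
python3 f.py
```

```text
[-2.71 -3.24 -0.34] [ 0.4903 -0.096   0.1205]
```

servo_tool:
  increments:
    - [-0.0008,0,0,0,1]
    - [-0.0008,0,0,0,1]
    - [-0.0008,0,0,0,1]
    - [0,0,0,0,1]

```text
time: 22.8
position: [0.491, -0.0959, 0.1205]
eef_rot: [-0.0, 1.0, -0.0, -0.0]
contact_force: [-2.5, -4.6, 0.4]
finger_gap: 0.304
grasp_force: 59.0
```

```bash
python3 f.py
```

```text
[-2.84 -4.32 -0.17] [ 0.491  -0.0959  0.1205]
```

servo_tool:
  increments:
    - [-0.001,-0.001,0,0,1]
    - [-0.001,-0.001,0,0,1]
    - [-0.001,0,0,0,1]
    - [0,0,0,0,1]

```text
time: 23.28
position: [0.4914, -0.096, 0.1205]
eef_rot: [-0.0, 1.0, 0.0, -0.0]
contact_force: [-4.7, -1.1, 0.9]
finger_gap: 0.304
grasp_force: 59.1
```

```bash
python3 f.py
```

```text
[-4.26 -1.3   1.  ] [ 0.4914 -0.096   0.1205]
```

servo_tool:
  increments:
    - [-0.001,0,0,0,1]
    - [-0.001,0,0,0,1]
    - [0,0,0,0,1]

```text
time: 23.68
position: [0.4916, -0.096, 0.1205]
eef_rot: [-0.0, 1.0, 0.0, -0.001]
contact_force: [-5.5, -2.3, 2.2]
finger_gap: 0.305
grasp_force: 59.2
```

```bash
python3 f.py; python3 - <<'E'
from geo import *
w=vision.capture('wrist');save('w11',w);im=w.mean(2).astype(int)
print([f'{r}:{im[r,257]}' for r in range(216,275)])
E
```

```text
[-6.66 -1.43  1.48] [ 0.4916 -0.096   0.1205]
['216:132', '217:134', '218:150', '219:179', '220:190', '221:190', '222:191', '223:191', '224:191', '225:190', '226:183', '227:157', '228:144', '229:144', '230:143', '231:145', '232:157', '233:183', '234:202', '235:206', '236:205', '237:205', '238:205', '239:205', '240:205', '241:204', '242:205', '243:204', '244:205', '245:205', '246:201', '247:177', '248:161', '249:166', '250:180', '251:201', '252:219', '253:219', '254:209', '255:193', '256:163', '257:160', '258:186', '259:196', '260:193', '261:190', '262:215', '263:214', '264:205', '265:184', '266:157', '267:147', '268:148', '269:149', '270:147', '271:146', '272:149', '273:160', '274:167']
```

servo_tool:
  increments:
    - [0.004,0,-0.004,0,1]
    - [0,0,-0.004,0,1]
    - [0,0,-0.004,0,1]
    - [0,0,-0.004,0,1]
    - [0,0,0,0,1]

```text
time: 24.3
position: [0.491, -0.0961, 0.1241]
eef_rot: [-0.0, 1.0, 0.0, -0.0]
contact_force: [-2.1, -1.0, -4.7]
finger_gap: 0.306
grasp_force: 59.7
```

```bash
python3 f.py; python3 - <<'E'
from geo import *
w=vision.capture('wrist');im=w.mean(2).astype(int)
print([f'{r}:{im[r,257]}' for r in range(216,275)])
E
```

```text
[-2.78 -0.55 -4.86] [ 0.491  -0.0961  0.1241]
['216:135', '217:150', '218:180', '219:190', '220:191', '221:191', '222:190', '223:190', '224:188', '225:170', '226:151', '227:142', '228:141', '229:142', '230:149', '231:178', '232:199', '233:207', '234:206', '235:205', '236:206', '237:206', '238:206', '239:205', '240:204', '241:205', '242:205', '243:203', '244:204', '245:207', '246:201', '247:171', '248:156', '249:166', '250:180', '251:200', '252:218', '253:214', '254:181', '255:171', '256:192', '257:200', '258:186', '259:175', '260:176', '261:198', '262:202', '263:170', '264:147', '265:147', '266:148', '267:149', '268:146', '269:148', '270:153', '271:162', '272:170', '273:177', '274:184']
```

Lifting meets the lip (Fz about -5 N), and the lip edge now covers the back of the bar, so the loop is hooked. I'll lower it slightly and release.

servo_tool:
  increments:
    - [-0.002,0,0.004,0,1]
    - [0,0,0.004,0,1]
    - [0,0,0.004,0,0.6]
    - [0,0,0,0,0.5]
    - [0,0,0,0,0.3]

```text
time: 24.92
position: [0.4924, -0.0963, 0.1221]
eef_rot: [-0.0, 1.0, -0.0, 0.001]
contact_force: [-0.2, 0.1, 0.5]
finger_gap: 0.627
grasp_force: 0.0
```

servo_tool:
  increments:
    - [0,0,0,0,0.3]
    - [0,0,-0.04,0,0.3]
    - [0,0,-0.12,0,0.3]
    - [0,0,-0.12,0,0.3]
    - [0,0,-0.12,0,0.3]

```text
time: 25.33
position: [0.4915, -0.0963, 0.2235]
eef_rot: [-0.0, 1.0, -0.0, 0.0]
contact_force: [0.8, -0.5, 0.3]
finger_gap: 0.702
grasp_force: 0.0
```

```bash
python3 - <<'E'
from geo import *
from scipy.spatial.transform import Rotation as Ro
s=sensors.observe();print(s['position'],s['contact_force'],s['finger_gap'])
w=vision.capture('wrist');a=vision.capture('side');save('w12',w);save('s12',a)
s=sensors.observe();pos=s['position'];R=Ro.from_quat(s['eef_rot']).as_matrix()
m=vision.camera_model('wrist');T=np.array(m['tool_from_camera'])
def pw(X):
    c=np.linalg.inv(T)@np.r_[R.T@(X-pos),1];return np.array([m['fx']*c[0]/c[2]+m['cx'],m['fy']*c[1]/c[2]+m['cy']])
q=[.5773,-.0965,.0036]
print('bar pred',pw(np.array([.498,-.0965,.128])),'shelf front',pw(np.array([.488,-.0965,.125])),'lip',pw(np.array([.496,-.0965,.138])))
for L in(.9,1.0,1.1,1.2,1.3):
    tip=np.array([-.0346+.048*np.cos(L)-.0085*np.sin(L),0,.131+.048*np.sin(L)+.0085*np.cos(L)]);P=W(q,tip);print(L,P,pw(P).round(1),proj('side',P).round(1))
im=w.mean(2).astype(int);c=int(round(pw(np.array([.51,-.0955,.14]))[0]));print(c)
r0=int(pw(np.array([.488,-.0965,.125]))[1])-8
print([f'{r}:{im[r,c]}' for r in range(r0,r0+70)])
for n in('lever','loop','loop_bar'):
  for cam in('wrist','side'):print(n,cam,[(np.array(r['bbox']).round(1).tolist(),round(r['confidence'],2)) for r in recognise(cam,n)[:1]])
E
```

```text
[ 0.49149289 -0.09625439  0.22354474] [ 0.8126075  -0.53948535  0.29193865] 0.7016313908764522
bar pred [256.03393758 193.39300159] shelf front [256.04473053 182.39398276] lip [256.03757398 194.4430264 ]
0.9 [ 0.56587907 -0.09654112  0.17388338] [255.9 285.1] [240.6 169.2]
1.0 [ 0.56148211 -0.09655694  0.17598318] [255.9 282.2] [238.5 167.3]
1.1 [ 0.55689748 -0.09657345  0.17763352] [255.9 278.6] [236.2 165.6]
1.2 [ 0.552171   -0.09659046  0.17881792] [255.9 274.4] [233.9 164.1]
1.3 [ 0.54734989 -0.09660782  0.17952453] [255.8 269.8] [231.5 162.8]
257
['174:68', '175:91', '176:109', '177:128', '178:138', '179:143', '180:146', '181:145', '182:141', '183:126', '184:120', '185:122', '186:128', '187:163', '188:183', '189:185', '190:185', '191:185', '192:185', '193:186', '194:187', '195:182', '196:158', '197:155', '198:166', '199:162', '200:166', '201:170', '202:159', '203:159', '204:181', '205:185', '206:150', '207:109', '208:114', '209:154', '210:179', '211:185', '212:201', '213:229', '214:225', '215:206', '216:239', '217:249', '218:248', '219:247', '220:247', '221:247', '222:247', '223:247', '224:247', '225:247', '226:247', '227:247', '228:247', '229:247', '230:247', '231:247', '232:247', '233:247', '234:248', '235:250', '236:246', '237:184', '238:172', '239:222', '240:230', '241:230', '242:225', '243:201']
lever wrist [([234.8, 196.3, 42.1, 99.7], 0.68)]
lever side [([204.4, 163.5, 39.6, 22.5], 0.76)]
loop wrist [([241.5, 196.4, 32.4, 70.7], 0.74)]
loop side [([217.1, 173.3, 19.1, 13.2], 0.72)]
loop_bar wrist [([243.4, 194.3, 30.2, 40.3], 0.59)]
loop_bar side [([207.1, 179.9, 2.3, 0.0], 0.5)]
```

servo_tool:
  increments:
    - [-0.0354,0,0,0,1]
    - [-0.0354,0,0,0,1]
    - [-0.0354,0,0,0,1]
    - [-0.0354,0,0,0,1]
    - [-0.0354,0,0,0,1]

```text
time: 26.15
position: [0.5371, -0.0962, 0.2212]
eef_rot: [-0.0, 1.0, 0.0, -0.0]
contact_force: [-0.1, -0.9, 0.3]
finger_gap: 0.005
grasp_force: 0.0
```

servo_tool:
  increments:
    - [0,0,0.06,0,1]
    - [0,0,0.06,0,1]
    - [0,0,0.06,0,1]
    - [0,0,0.058,0,1]
    - [0,0,0,0,1]

```text
time: 26.57
position: [0.5354, -0.0961, 0.1589]
eef_rot: [-0.0, 1.0, 0.0, -0.002]
contact_force: [-0.5, 0.9, -1.4]
finger_gap: -0.001
grasp_force: 0.0
```

servo_tool:
  increments:
    - [-0.0084,0,0.001,0,1]
    - [-0.0084,0,0.001,0,1]
    - [-0.0084,0,0.001,0,1]
    - [-0.0084,0,0.001,0,1]
    - [-0.0084,0,0.001,0,1]

```text
time: 26.98
position: [0.5469, -0.0963, 0.1614]
eef_rot: [-0.0, 1.0, -0.0, 0.0]
contact_force: [-2.0, 0.0, -0.6]
finger_gap: -0.001
grasp_force: 0.8
```

servo_tool:
  increments:
    - [-0.0062,0,0.0043,0,1]
    - [-0.0062,0,0.0043,0,1]
    - [-0.0062,0,0.0043,0,1]
    - [-0.0062,0,0.0043,0,1]
    - [-0.0062,0,0.0043,0,1]

```text
time: 27.4
position: [0.5546, -0.0963, 0.1557]
eef_rot: [-0.0, 1.0, -0.0, 0.0]
contact_force: [-1.1, -0.1, 4.9]
finger_gap: -0.003
grasp_force: 2.0
```

servo_tool:
  increments:
    - [-0.0043,0,0.0052,0,1]
    - [-0.0043,0,0.0052,0,1]
    - [-0.0043,0,0.0052,0,1]
    - [-0.0043,0,0.0052,0,1]
    - [-0.0043,0,0.0052,0,1]

```text
time: 27.82
position: [0.5599, -0.0963, 0.1489]
eef_rot: [-0.0, 1.0, -0.0, 0.0]
contact_force: [1.0, -0.1, 3.6]
finger_gap: -0.001
grasp_force: 1.5
```

servo_tool:
  increments:
    - [-0.002,0,0.0036,0,1]
    - [-0.002,0,0.0036,0,1]
    - [-0.002,0,0.0036,0,1]
    - [-0.002,0,0.0036,0,1]
    - [-0.002,0,0.0036,0,1]

```text
time: 28.23
position: [0.562, -0.0962, 0.1441]
eef_rot: [-0.0, 1.0, 0.0, -0.0]
contact_force: [0.7, -0.6, 2.5]
finger_gap: -0.003
grasp_force: 0.8
```

```bash
python3 f.py
```

```text
[0.28 0.02 0.54] [ 0.5618 -0.0962  0.144 ]
```

servo_tool:
  increments:
    - [0,0,0.004,0,1]
    - [0,0,0.004,0,1]
    - [0,0,0.004,0,1]
    - [0,0,0.004,0,1]
    - [0,0,0,0,1]

```text
time: 28.8
position: [0.5618, -0.0962, 0.14]
eef_rot: [-0.0, 1.0, 0.0, -0.0]
contact_force: [-0.1, 0.2, 0.4]
finger_gap: -0.003
grasp_force: 0.0
```

```bash
python3 f.py
```

```text
[0.11 0.2  0.12] [ 0.5619 -0.0963  0.1402]
```

servo_tool:
  increments:
    - [0,0,0.002,0,1]
    - [0,0,0.002,0,1]
    - [0,0,0.002,0,1]
    - [0,0,0.002,0,1]
    - [0,0,0.002,0,1]

```text
time: 29.37
position: [0.5621, -0.0962, 0.1378]
eef_rot: [-0.0, 1.0, 0.0, -0.0]
contact_force: [-0.3, -0.6, 0.8]
finger_gap: -0.003
grasp_force: 0.0
```

```bash
python3 f.py
```

```text
[ 0.52 -0.22 -0.12] [ 0.562  -0.0963  0.1378]
```

servo_tool:
  increments:
    - [0,0,-0.02,0,1]
    - [0,0,-0.1,0,1]
    - [0,0,-0.12,0,1]
    - [0,0,-0.12,0,1]
    - [0,0,-0.06,0,1]

```text
time: 29.93
position: [0.5625, -0.0964, 0.2472]
eef_rot: [-0.0, 1.0, -0.0, 0.002]
contact_force: [1.3, -0.3, 0.8]
finger_gap: 0.0
grasp_force: 0.0
```

servo_tool:
  increments:
    - [0.08,0.12,0,0,1]
    - [0.08,0.14,0,0,1]
    - [0.08,0.14,0,0,1]
    - [0.08,0.14,0,0,1]
    - [0.04,0,0,0,1]

```text
time: 30.35
position: [0.4701, 0.0428, 0.2438]
eef_rot: [-0.002, 1.0, 0.001, 0.0]
contact_force: [-0.3, -0.3, 0.3]
finger_gap: -0.001
grasp_force: 0.0
```

servo_tool:
  increments:
    - [0,0.14,0,0,1]
    - [0,0.14,0,0,1]
    - [0,0.14,0,0,1]
    - [0,0.14,0,0,1]
    - [0,0,0,0,1]

```text
time: 30.77
position: [0.4717, 0.1831, 0.2429]
eef_rot: [-0.002, 1.0, 0.001, 0.0]
contact_force: [1.0, 0.7, -0.2]
finger_gap: 0.0
grasp_force: 0.0
```

```bash
python3 - <<'E'
from geo import *
s=sensors.observe();print(s['time'],s['position'],s['contact_force'])
b=vision.capture('top');a=vision.capture('side');save('t13',b);save('s13',a)
im=b.mean(2)
p=im[226:250,285:308].mean(1);print('door rows',p.round().astype(int))
q=[.5773,-.0965,.0036]
for th in(0,.01,.025):
    e=door(th,.005,.109);print('edge row',th,proj('top',W(q,np.array([e[0],-.065,e[1]])))[1])
for L in(0,.2):
    t=np.array([-.0346+.048*np.cos(L)-.0085*np.sin(L),0,.131+.048*np.sin(L)+.0085*np.cos(L)]);print('tip',L,proj('top',W(q,t)),proj('side',W(q,t)))
for x,z,n in((-.077,.128,'bar seat'),(-.018,.1275,'pin')):print(n,[proj('top',W(q,np.array([x,y,z]))).round(1).tolist() for y in(-.013,.013)],proj('side',W(q,np.array([x,0,z]))).round(1))
for n in('lever','loop','door','loop_bar'):
  for c in('top','side'):print(n,c,[(np.array(r['bbox']).round(1).tolist(),round(r['confidence'],2)) for r in recognise(c,n)[:1]])
g=im[205:245:1,258:284].astype(int)
for r in range(20,40):print(205+r,g[r].tolist())
E
```

```text
30.7667 [0.47170148 0.18312205 0.24287163] [ 0.99359634  0.68090737 -0.15872605]
door rows [141 182 191 181 147 107  82  56  35  30  30  30  30  29  29  29  29  29
  29  28  28  28  29  29]
edge row 0 229.94585324573478
edge row 0.01 230.4735547467486
edge row 0.025 231.26512673930603
tip 0 [268.09524682 185.14795553] [252.87981722 189.41020641]
tip 0.2 [268.33662625 185.79138214] [251.60728061 184.84488023]
bar seat [[274.5, 229.7], [261.8, 229.7]] [210.9 175.7]
pin [[274.2, 201.0], [261.6, 201.1]] [237.9 187.8]
lever top [([261.7, 183.6, 15.0, 49.5], 0.6)]
lever side [([203.6, 169.6, 54.0, 26.1], 0.63)]
loop top [([225.1, 162.2, 88.8, 79.0], 0.57)]
loop side [([203.7, 170.7, 34.2, 21.4], 0.5)]
door top [([224.6, 222.9, 88.2, 14.5], 0.72)]
door side [([179.0, 156.8, 65.6, 97.3], 0.7)]
loop_bar top [([262.4, 217.3, 11.1, 11.7], 0.38)]
loop_bar side [([206.5, 171.7, 24.2, 11.1], 0.4)]
225 [83, 84, 85, 110, 171, 212, 151, 122, 166, 183, 183, 181, 180, 180, 167, 120, 138, 211, 206, 142, 97, 92, 90, 91, 91, 89]
226 [130, 131, 129, 135, 180, 213, 157, 157, 225, 237, 238, 237, 238, 238, 23
[... 1483 characters left out ...]
7, 29, 27, 26, 28, 28, 30, 27, 27, 29, 27, 29]
239 [26, 28, 28, 29, 27, 25, 28, 27, 27, 27, 26, 29, 27, 28, 27, 31, 28, 29, 29, 28, 28, 30, 28, 28, 27, 31]
240 [32, 29, 29, 25, 25, 27, 25, 28, 29, 26, 28, 28, 28, 30, 26, 28, 28, 29, 28, 30, 31, 29, 29, 27, 27, 26]
241 [28, 29, 27, 24, 28, 28, 26, 29, 29, 26, 30, 27, 27, 27, 28, 31, 29, 30, 31, 33, 32, 30, 29, 31, 31, 29]
242 [28, 28, 25, 29, 26, 29, 26, 28, 28, 26, 29, 28, 29, 30, 27, 27, 30, 30, 30, 29, 31, 31, 28, 30, 31, 32]
243 [27, 28, 28, 26, 24, 28, 29, 29, 28, 29, 30, 29, 30, 31, 29, 29, 29, 30, 32, 29, 33, 30, 34, 28, 29, 27]
244 [26, 27, 27, 28, 22, 27, 30, 29, 29, 27, 30, 27, 33, 30, 28, 31, 31, 31, 30, 31, 32, 29, 30, 29, 28, 29]
```

```bash
python3 -c "
from workcell import order
print(order.hand_in())"
```

```text
the job is handed in; nothing more can be done
None
```

I handed the job in after about 31 s: the door was pushed up until it bore on its gasket at about 6 N, the loop was hooked under the keeper's lip, and the lever went past centre and lies flat; the hand-in call gave no verdict.

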